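Load the cheese grater and shift it into gear

ROBOT

A 6-joint arm with a two-finger parallel gripper is mounted at the origin on the work surface. World frame = base frame: x ahead of the robot, y to its left, z up, the work surface at z = 0. Lengths are in m, angles in rad, forces in N, time in s.
With the tool pointing down it reaches from about 0.425 to 0.95 m from the base axis. Payload 3.5 kg.
Tool frame: the origin (TCP) lies midway between the tips of the shut fingers; the grasp point (between the pads) lies 19 mm behind it; z points along the fingers, y is the line along which they close (so a half turn about z gives the same grasp; the last joint's range is limited). The gripper opens to 85 mm and grips with 20 to 120 N. Pads are 22 mm wide; open, the fingers measure 114 mm over their backs; the gripper's body (76 mm by 85 mm) begins 54 mm behind the grasp point. The pads swing forward as they close: fully open they stand 13 mm farther back than shut.
Start: joints at [1.01, 0.286, 1.577, -0, 1.279, -0.15], TCP at [0.27, 0.619, 0.231] pointing down, gripper open.
Joint ranges: [-2.77, 2.77], [-0.9, 2.22], [0.21, 2.48], [-1.53, 4.67], [0.24, 2.81], [-2.84, 2.84]. Speed limits (rad/s): [2.79, 2.79, 3.14, 3.14, 3.14, 3.14].

INTERFACE

Orientations are given as a 3x3 rotation matrix whose columns are the frame's x, y, z axes.
In Python, from plant import env, job, capture, camera_params gives the robot as it stands (env), with the cameras as plain functions and the job (job).
- The arm moves only by the shell command python3 inch.py 'ROWS' [FORCE]. ROWS is a JSON list of rows, 1 to 8 of them, each of 7 numbers: dx, dy, dz in m, then a rotation vector rx, ry, rz in rad, then the opening from 0.0 (shut) to 1.0 (fully open); each row shifts and turns the commanded pose from where the row before left it, along the tool's axes as they then stand; what a row does not reach is not made up. A row lasts 1/8 s, in which the tool goes at most 0.0625 m and 0.188 rad, less where a joint would pass 70% of its speed; a pose out of reach is approached as far as the arm can. The fingers move at their own pace and stop on an object; FORCE is the grip in N (left out, the last holds). Time passes only in rows, so rows that do not move let the fingers close. It prints the time, the measured TCP pose, the force, the opening and the grip force at its end.
- env.get_state(): the state, without advancing time (a new reading comes with each control period).
- capture(name): name is "scene" or "top" or "wrist"; returns the picture (384x512x3 uint8, red, green, blue); there is no depth.
- camera_params(name): a dict with "intrinsics" (3x3 intrinsics, pixels), "cam_to_world" (4x4, takes a point from camera to world coordinates). Camera axes: x right, y down, z forward; pixel columns grow to the right and rows downward; lengths in m; the calibration is good to about 2 mm. A picture is of the moment at which its call begins: read the wrist's pose just before it. camera_params takes no time and is no camera call; for the wrist camera it gives the pose at the moment of the call.
- job.job_done(): hands the job in; it is judged then, once.
The state is a dict: "t": time; "q": joint angles; "dq": joint speeds; "tau": joint torques, N m; "tool_pos": TCP position; "orientation": TCP orientation; "ft_force": force on the tool from outside, world axes, zero at the start; "moment": the same for the moment, N m; "finger_gap": opening from 0.0 (shut) to 1.0 (fully open); "grasp_force": force on a finger pad.
Only numpy, scipy, OpenCV 4.12 (cv2) and the standard library are available. Lean on these libraries where they do the work, as an engineer would, in place of code of your own. Each camera call takes 0.05 s, during which the arm holds its last target. There are 200 camera calls.

TASK

Load the cheese grater: press down the release tab in the thumb well of its sloping cover while sliding the cover down the rails, until it latches fully open, then put the block of hard cheese from the board into the hopper. Press the tab again while sliding the cover back up until it latches shut, then guide the shift knob through the zigzag gate from its bottom slot to the pocket at the top end. Leave the ramekin, spice jar and pepper mill where they stand and let go of everything.

Things in the scene. Friction and masses are not known exactly. Their poses are not given: they have to be found in the camera images.
- deck: Sloping top of the white grater (fixed). Frame: x up the slope, away from the robot, 30 degrees above level; y level, to the left; z the slope's outward normal, z = 0 the deck surface. Rails along x at y = 70 to 88 and -88 to -70 mm, 22 mm high. The deck runs x -145 to 135 mm; the wing with the gate lies at y -215 to -88, x -160 to 70, its gate plate's top at z = 16 mm.
- cover (a joint): Sliding steel cover, 130 mm (deck x) by 132 mm, 7 mm thick. Value in m: how far it is slid down the slope, 0 shut over the hopper, 0.125 fully open (hard stops). Friction about 3 N, stays where left. It slides only with the tab's crossbar pressed below the rail flanges; it latches within 3 mm of 0 and 0.125, where the tab springs up into notches.
- well (a point): Centre of the open top of the thumb well, a four-sided collar on the cover, inside 44 mm along deck x by 60 mm along deck y, walls 5 mm, rim 34 mm above the deck surface. At deck x = 40 mm when shut, -85 mm when open. Closed fingertips enter it, press the tab and push a collar wall to move the cover.
- tab (a joint): Black spring tab, 40 by 56 mm, the floor of the thumb well, with a 12 mm wide crossbar out to both rails. Value in m: pressed depth towards the deck, 0 up (latched), 0.009 fully down (hard stop). 3 N starts it, 7.5 N holds it down; the latch is free from 0.005 on. After some 10 mm of sliding the rail flanges keep it down until the next notch.
- tab_top (a point): Centre of the tab's upper face: 12.5 mm below the well's rim when up, 21.5 mm when pressed.
- hopper_mouth (a point): Fixed, centre of the hopper opening on the deck surface: deck x 0 to 115 mm, y -62 to 62 mm, floor 58 mm below, parallel to the deck. A white motor head (deck x from 136, y -55 to 55, up to z 120 mm) leans over it: a vertical tool does not fit. Work with the tool along deck -z (30 degrees from vertical), fingers closing along deck y.
- cheese: Loose block of hard cheese with a thin brown rind on its +x end, 80 (x) by 46 (y) by 42 mm (z), origin at the centre of its underside, 0.12 to 0.24 kg. Lies flat on the board. It fits the hopper with its length along deck x and is gripped across its 46 mm width.
- knob_top (a point): Top centre of the shift knob: black, round, 32 mm wide, from 40 to 76 mm above the deck surface, on a 12 mm stem along deck z. Slots are 20 mm wide. Route of its centre in the deck frame (mm): bottom slot x -115, y -170 (starts 0 to 15 mm above this); up to x -60; across to y -130; up to x 0; across to y -170, the end pocket.
- lever_along (a joint): Travel of the knob up the slope (deck x), in m, from the bottom slot's centre: 0 bottom, 0.055 first crossing, 0.115 second crossing and end pocket. Friction 2 N, no spring.
- lever_across (a joint): Travel of the knob across (deck +y), in m: 0 in the outer lane (start, and end pocket), 0.040 in the inner lane. Friction 1.5 N, no spring.
- gate_end (a point): Fixed point in the middle of the end pocket, at the height of the gate plate's top.
- board: Fixed wooden board, 270 by 290 by 20 mm thick, origin at the centre of its underside; it carries the cheese, ramekin and jar.
- ramekin: White open cup, 72 mm wide, 45 mm high, loose on the board; leave alone. Origin at the centre of its underside.
- spice_jar: Closed glass jar, 52 mm wide, 62 mm high, loose on the board; leave alone. Origin at the centre of its underside.
- pepper_mill: Dark wooden mill, 54 mm wide, 130 mm high, standing loose on the table, right of the grater; leave alone. Origin at the centre of its underside.

How it is judged:
On the way, in this order (a step that is already met when the one before it is completed fails the run):
1. the cover is slid fully open and latched there, the tab sprung up (value of joint cover above 0.12 m and value of joint tab below 0.003 m), for 0.1 s.
2. the cheese lies in the hopper, below the deck, and is let go (x of cheese in the frame of deck between 0 and 0.115 m and y of cheese in the frame of deck between -0.062 and 0.062 m and z of cheese in the frame of deck below -0.03 m and contact force between the fingers and cheese below 0.1 N and linear speed of cheese below 0.05 m/s), for 0.2 s.
3. the cover is slid shut and latched, with the cheese inside (value of joint cover below 0.005 m and value of joint tab below 0.003 m and x of cheese in the frame of deck between 0 and 0.115 m and y of cheese in the frame of deck between -0.062 and 0.062 m and z of cheese in the frame of deck below -0.03 m), for 0.1 s.
4. the shift knob is in the end pocket of the gate (value of joint lever_along above 0.105 m and value of joint lever_across below 0.01 m), for 0.1 s.
At the end, for the whole second after the job is handed in: The cover is shut (within 5 mm) and latched (tab up within 3 mm), the cheese rests in the hopper with its underside at least 30 mm below the deck surface, and the shift knob stands in the end pocket (at least 105 mm up from the bottom slot and back within 10 mm of the outer lane) (all of step 3 and all of step 4 and linear speed of cheese below 0.02 m/s); the robot touches nothing.
It fails at once if the ramekin is pushed more than 30 mm or tipped (distance of ramekin from where it was at the start of the episode above 0.03 m or angle between ramekin's own z axis and vertical above 0.5 rad).
It fails at once if the spice jar is pushed more than 30 mm or tipped (distance of spice_jar from where it was at the start of the episode above 0.03 m or angle between spice_jar's own z axis and vertical above 0.5 rad).
It fails at once if the pepper mill is pushed more than 30 mm or tipped (distance of pepper_mill from where it was at the start of the episode above 0.03 m or angle between pepper_mill's own z axis and vertical above 0.5 rad).
It also fails if it takes over 72 s, if anything falls off the work surface, if the arm or the gripper's body presses on something with over 40 N, if the wrist force passes 120 N, or if a joint passes its speed limit or range.

## Working session

There is one attempt and no reset: what is moved stays moved. The work goes in short steps, Python scripts to look and compute and a shell command to move; the robot and the scene stay as the last step left them, time stands still between calls to the robot, and variables do not carry over. Pictures are saved under pics/ and viewed, at most 10 in all, crops included, and the job is handed in when it is done.

```bash
ls; mkdir -p pics
python3 - <<'E'
from plant import env, job, capture, camera_params
import cv2,numpy as np
for n in("scene","top"):
    p=camera_params(n);print(n,np.round(p["intrinsics"],1).tolist(),np.round(p["cam_to_world"],3).tolist())
    im=capture(n);cv2.imwrite(f"pics/{n}0.png",im[:,:,::-1])
a=[cv2.imread(f"pics/{n}0.png") for n in("scene","top")]
s=env.get_state();print(s)
E
```

```text
inch.py
pics
plant.py
scene [[361.7, 0.0, 256.5], [0.0, 361.7, 194.6], [0.0, 0.0, 1.0]] [[-0.981, 0.181, -0.068, 0.635], [0.193, 0.914, -0.358, 0.363], [-0.003, -0.364, -0.931, 1.085], [0.0, 0.0, 0.0, 1.0]]
top [[471.3, 0.0, 247.0], [0.0, 471.3, 188.3], [0.0, 0.0, 1.0]] [[0.028, -0.99, 0.141, 0.395], [-1.0, -0.029, -0.008, -0.028], [0.012, -0.141, -0.99, 1.369], [0.0, 0.0, 0.0, 1.0]]
{'t': 0.1, 'q': array([ 1.00997224e+00,  2.87090471e-01,  1.57801955e+00,  2.11276575e-05,
        1.27859634e+00, -1.50017433e-01]), 'dq': array([ 0.00069191, -0.00179124, -0.00265135,  0.00016534,  0.00128843,
       -0.00038446]), 'tau': array([ 4.10654920e-04, -4.07294548e+01, -2.93699527e+01, -1.66154109e-04,
        3.40914266e-03,  4.86347432e-06]), 'tool_pos': array([0.26922392, 0.61834595, 0.23008255]), 'orientation': array([[-9.16796355e-01,  3.99353404e-01, -1.14138018e-03],
       [ 3.99354894e-01,  9.16794690e-01, -1.77916185e-03],
       [ 3.35896950e-04, -2.08694486e-03, -9.99997766e-01]]), 'ft_force': array([-0.75376046, -0.76833118,  0.02748481]), 'moment': array([ 0.01627211, -0.01157811, -0.00916967]), 'grasp_force': 0.0, 'finger_gap': 0.9983096341231589}
```

View pics/scene0.png

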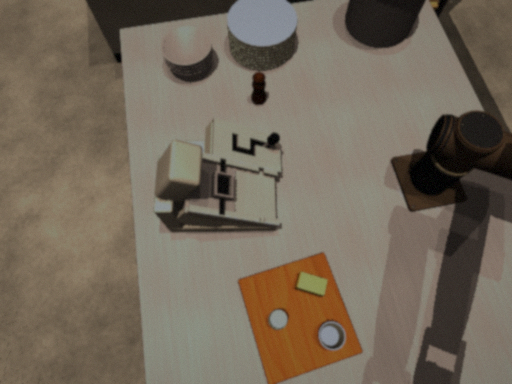

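View pics/top0.png

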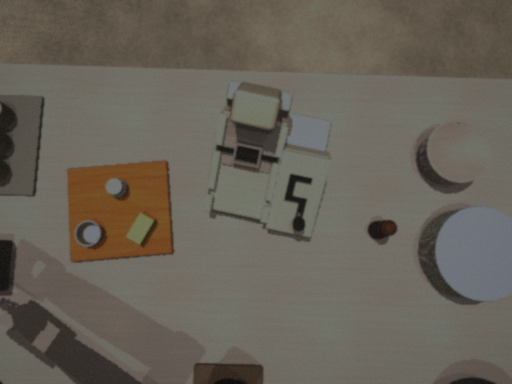

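The scene picture shows the grater near (220,185) with the knob at (273,139) and the cheese at (311,285). In the top picture the well is at about (247,154), the knob at (299,224), the cheese at (140,229) and the mill at (380,229). Next is a two-view triangulation.

```bash
cat > h.py <<'E'
from plant import env, job, capture, camera_params
import cv2,numpy as np
from scipy.spatial.transform import Rotation as R
def ray(p,uv):
    K,T=p["intrinsics"],p["cam_to_world"]
    d=T[:3,:3]@np.linalg.solve(K,[uv[0],uv[1],1.]);return T[:3,3],d/np.linalg.norm(d)
def tri(obs):
    A=np.zeros((3,3));b=np.zeros(3);rs=[ray(p,uv) for p,uv in obs]
    for o,d in rs:
        M=np.eye(3)-np.outer(d,d);A+=M;b+=M@o
    X=np.linalg.solve(A,b);return X,max(np.linalg.norm(np.cross(X-o,d)) for o,d in rs)
def onplane(p,uv,pt,n):
    o,d=ray(p,uv);return o+d*(n@(pt-o))/(n@d)
def proj(p,X):
    T=np.linalg.inv(p["cam_to_world"]);c=T[:3,:3]@X+T[:3,3];u=p["intrinsics"]@c;return u[:2]/u[2]
E
python3 - <<'E'
from h import *
S,T=camera_params("scene"),camera_params("top")
for n,a,b in [("well",(224,185),(248,155)),("knob",(273,139),(299,223)),("mill",(258,77),(390,227)),("cheese",(312,282),(141,228)),("jar",(278,318),(115,187)),("ram",(331,335),(91,234))]:
    print(n,*tri([(S,a),(T,b)]))
w=camera_params("wrist");s=env.get_state()
C=w["cam_to_world"];O=s["orientation"]
print("cam in tool",O.T@(C[:3,3]-s["tool_pos"]),(O.T@C[:3,:3]).round(3).tolist(),w["intrinsics"])
a=cv2.imread("pics/scene0.png")[100:300,140:360];b=cv2.imread("pics/top0.png")[70:270,200:420]
cv2.imwrite("pics/c.png",cv2.convertScaleAbs(np.hstack([cv2.resize(x,(400,364),interpolation=2) for x in(a,b)]),alpha=1.6))
E
```

```text
well [ 0.65222435 -0.03633366  0.16682411] 0.002313482725933405
knob [ 0.48236557 -0.17654833  0.12265234] 0.0023584828400783913
mill [ 0.47984466 -0.42173665  0.11152943] 0.0019300693617595721
cheese [0.46070332 0.2534469  0.05883038] 0.002296429135259738
jar [0.57305142 0.32918303 0.06852031] 0.0006222650503202334
ram [0.44120816 0.39723889 0.03637782] 0.0022269138999487605
cam in tool [ 0.06813002  0.00027474 -0.14312454] [[0.0, -0.964, -0.266], [1.0, 0.0, -0.0], [0.001, -0.266, 0.964]] [[342.90877109   0.         253.24282288]
 [  0.         342.90877109 194.04098158]
 [  0.           0.           1.        ]]
```

View pics/c.png

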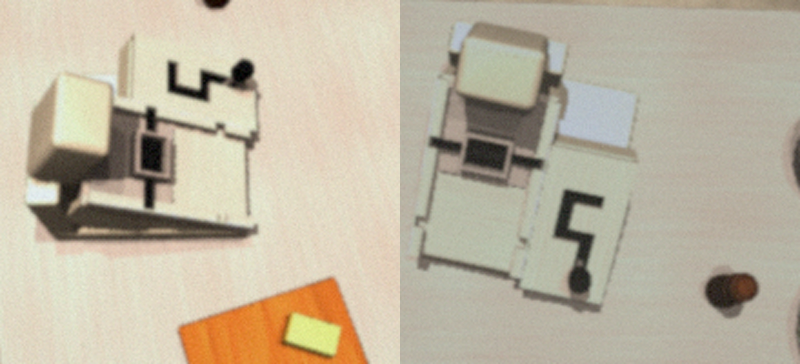

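The enlarged crop confirms the well is a collar on the cover (top crop at about (487,155)). The deck is yawed about -9° and the knob sits at the gate's bottom end. I'll bring the wrist camera over the board, then the deck.

```bash
cat >> h.py <<'E'
def yawR(y,tilt=0.):  # tool pose: x = -(yaw dir), y to left, z down, tilted back by tilt (rad)
    D=R.from_euler("z",y)*R.from_euler("y",-tilt)
    return (D.as_matrix()@np.diag([-1,1,-1]))
def plan(p,O,n,s=None,prnt=True):
    s=s or env.get_state();O0=s["orientation"];rv=R.from_matrix(O0.T@O).as_rotvec()
    st=R.from_rotvec(rv/n).as_matrix();A=sum(np.linalg.matrix_power(st,k) for k in range(n))
    d=np.linalg.solve(A,O0.T@(np.asarray(p)-s["tool_pos"]))
    print("rows",n,"d",d.round(4),"r",(rv/n).round(4))
E
python3 - <<'E'
from h import *
plan([.44,.25,.22],yawR(-.162),8)
E
```

```text
rows 8 d [-0.0342 -0.0377  0.0013] r [-0.0003 -0.0001 -0.0311]
```

```bash
python3 inch.py '[[-0.034,-0.038,0.001,0,0,-0.031,1],[-0.034,-0.038,0.001,0,0,-0.031,1],[-0.034,-0.038,0.001,0,0,-0.031,1],[-0.034,-0.038,0.001,0,0,-0.031,1],[-0.034,-0.038,0.001,0,0,-0.031,1],[-0.034,-0.038,0.001,0,0,-0.031,1],[-0.034,-0.038,0.001,0,0,-0.031,1],[-0.034,-0.038,0.001,0,0,-0.031,1]]'
python3 - <<'E'
from h import *
p=camera_params("wrist");im=capture("wrist")[:,:,::-1].copy();cv2.imwrite("pics/w1.png",im);np.savez("w1.npz",**p)
h=cv2.cvtColor(im,cv2.COLOR_BGR2HSV)
print("tcp",env.get_state()["tool_pos"])
# deck origin guess
yaw=-.162;D=(R.from_euler("z",yaw)*R.from_euler("y",-np.pi/6)).as_matrix()
o=np.array([.652,-.036,.167])-D@[.04,0,.034];print(o)
plan(o+D@[-.02,-.06,.2],yawR(yaw,np.pi/6),8)
E
```

```text
t: 1.1
tool_pos: [0.4384, 0.247, 0.223]
orientation: [[-0.987, 0.161, -0.0], [0.161, 0.987, -0.0], [0.0, -0.0, -1.0]]
ft_force: [2.0, 0.6, 1.0]
finger_gap: 0.999
grasp_force: 0.0
tcp [0.441206   0.24275935 0.22285217]
[ 0.63458996 -0.03315464  0.11755514]
rows 8 d [-0.0162 -0.0376 -0.0036] r [-0.0006 -0.0652 -0.0002]
```

View pics/w1.png

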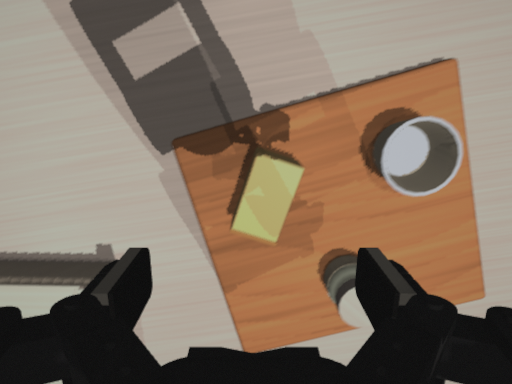

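The wrist view shows the cheese top as a yellow rectangle with corners (258,153), (303,167), (275,242), (232,229). The ramekin is at (417,155) and the jar at (350,290), both clear of the grip. Next is a view of the deck.

```bash
python3 inch.py '[[-0.016,-0.038,-0.004,0,-0.065,0,1],[-0.016,-0.038,-0.004,0,-0.065,0,1],[-0.016,-0.038,-0.004,0,-0.065,0,1],[-0.016,-0.038,-0.004,0,-0.065,0,1],[-0.016,-0.038,-0.004,0,-0.065,0,1],[-0.016,-0.038,-0.004,0,-0.065,0,1],[-0.016,-0.038,-0.004,0,-0.065,0,1],[-0.016,-0.038,-0.004,0,-0.065,0,0]]'
python3 - <<'E'
from h import *
p=camera_params("wrist");im=capture("wrist")[:,:,::-1].copy();cv2.imwrite("pics/w2.png",im);np.savez("w2.npz",**p)
im=cv2.imread("pics/w1.png").astype(int)
m=((im[:,:,1]>140)&(im[:,:,1]-im[:,:,0]>50)&(abs(im[:,:,1]-im[:,:,2])<50)).astype(np.uint8)*255
cs=max(cv2.findContours(m,0,2)[0],key=cv2.contourArea);print(cv2.minAreaRect(cs),cv2.boxPoints(cv2.minAreaRect(cs)))
w=np.load("w1.npz");q=[onplane(w,c,np.array([0,0,.062]),np.array([0,0,1.])) for c in cv2.boxPoints(cv2.minAreaRect(cs))]
print(np.round(q,4),np.mean(q,0),[np.linalg.norm(q[i]-q[i-1]) for i in range(4)])
E
```

```text
t: 2.15
tool_pos: [0.5034, -0.0711, 0.2826]
orientation: [[-0.856, 0.162, 0.492], [0.141, 0.987, -0.081], [-0.498, 0.0, -0.867]]
ft_force: [0.1, -0.2, -0.2]
finger_gap: 0.816
grasp_force: 0.0
((267.3666687011719, 198.65496826171875), (48.371910095214844, 80.68607330322266), 19.334810256958008) [[231.18771 228.71498]
 [257.9019  152.5796 ]
 [303.54562 168.59496]
 [276.83145 244.73033]]
[[0.4845 0.2187 0.062 ]
 [0.4171 0.255  0.062 ]
 [0.438  0.2933 0.062 ]
 [0.5076 0.259  0.062 ]] [0.46180211 0.25647633 0.062     ] [np.float64(0.04648127527878189), np.float64(0.07654425206114342), np.float64(0.04367402348498302), np.float64(0.07763235618992172)]
```

View pics/w2.png

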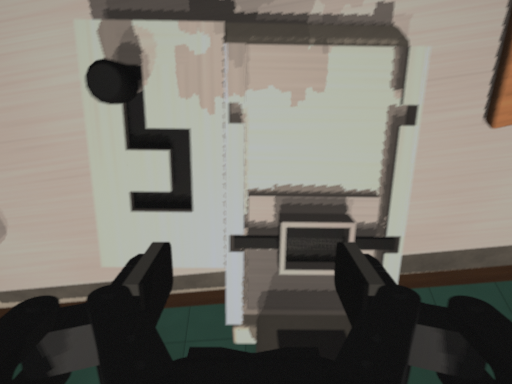

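In this deck view the knob is at (113,81), the first crossing near row 139, the end pocket near (140,201) and the well collar centred at about (317,247). A second view from 80 mm to the left will let me triangulate.

```bash
python3 inch.py '[[-0.018,0.04,0.005,0,0,0,0],[-0.017,0.04,0.005,0,0,0,0],[0,0,0,0,0,0,0]]'
python3 - <<'E'
from h import *
p=camera_params("wrist");im=capture("wrist")[:,:,::-1].copy();cv2.imwrite("pics/w3.png",im);np.savez("w3.npz",**p)
a,b=cv2.imread("pics/w2.png"),im
for n,x in(("w2",a),("w3",b)):
    g=cv2.GaussianBlur(cv2.cvtColor(x,cv2.COLOR_BGR2GRAY),(3,3),0)
    for th in(60,):
        m=(g<th).astype(np.uint8)*255
        for c in cv2.findContours(m,cv2.RETR_LIST,2)[0]:
            A=cv2.contourArea(c)
            if 500<A<8000: print(n,A,cv2.approxPolyDP(c,5,True)[:,0].tolist())
cv2.imwrite("pics/c2.png",cv2.resize(np.hstack([b[40:300,60:440]]),(798,546),interpolation=2))
E
```

```text
t: 2.58
tool_pos: [0.5521, 0.0053, 0.2912]
orientation: [[-0.857, 0.159, 0.49], [0.138, 0.987, -0.078], [-0.496, 0.0, -0.868]]
ft_force: [0.2, -0.5, 0.1]
finger_gap: 0.053
grasp_force: 0.0
w2 573.0 [[278, 227], [276, 234], [235, 236], [233, 248], [277, 248]]
w2 524.5 [[279, 220], [350, 220], [341, 212], [281, 212]]
w2 5186.0 [[96, 61], [88, 85], [101, 100], [124, 103], [128, 147], [171, 150], [173, 190], [132, 193], [133, 209], [190, 209], [187, 130], [146, 130], [139, 65]]
w2 748.0 [[511, 1], [489, 123], [511, 42]]
w2 1573.0 [[107, 10], [109, 17], [305, 23], [235, 15], [229, 0], [190, 0], [188, 12]]
w3 624.5 [[248, 238], [260, 240], [258, 292], [247, 290]]
w3 607.5 [[269, 205], [269, 217], [317, 219], [317, 207]]
w3 602.0 [[140, 206], [141, 218], [188, 216], [186, 203]]
w3 5238.5 [[0, 9], [0, 52], [16, 51], [24, 107], [69, 109], [78, 153], [32, 158], [35, 175], [97, 176], [88, 89], [42, 87], [36, 50], [18, 44], [21, 37], [34, 39], [32, 19]]
```

View pics/w3.png

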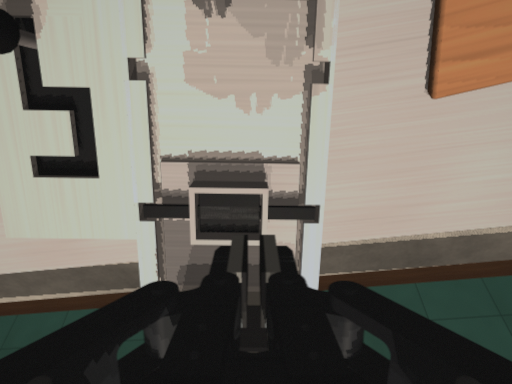

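The second deck view shows the well rim with outer corners near (189,188) and (269,245). The slot corners are at (97,177), (89,88) and (35,176), and the shut fingertips are at about (253,254).

Run:
```python
from h import *
a,b=np.load("w2.npz"),np.load("w3.npz")
P=lambda u,v:tri([(a,u),(b,v)])
G=[((132.5,210),(34.5,177)),((191.5,210),(98,177.5)),((188,129.5),(88.5,87.5)),((146,129.5),(42,86.5))]
g=[P(*x) for x in G];print(np.round([x[0] for x in g],4),[round(x[1],4) for x in g])
W=[((279,221),(189.5,188.5)),((355,221),(268,188.5)),((356,275),(269,245.5)),((278,275),(190.5,245.5))]
w=[P(*x) for x in W];print(np.round([x[0] for x in w],4),[round(x[1],4) for x in w])
w=np.array([x[0] for x in w]);g=np.array([x[0] for x in g])
d=g[1]-g[2];print("slope/yaw gate",np.degrees(np.arctan2(d[2],np.hypot(d[0],d[1]))),np.degrees(np.arctan2(d[1],d[0])),np.linalg.norm(d))
e=w[0]+w[3]-w[1]-w[2];e=-e;e2=g[1]-g[0];e3=w[2]+w[3]-w[0]-w[1]
for e in(e,e2):print("yaw y",np.degrees(np.arctan2(e[0],-e[1])),np.linalg.norm(e))
print("yaw x",np.degrees(np.arctan2(e3[1],e3[0])),np.linalg.norm(e3)/2)
for yaw in np.radians([-9.3]):
    D=(R.from_euler("z",yaw)*R.from_euler("y",-np.pi/6)).as_matrix()
    lg=np.array([[10,-180,16],[10,-120,16],[-70,-120,16],[-70,-160,16]])/1e3
    print("o gate",(g-lg@D.T).round(4), "o well",w.mean(0)-D@[.04,0,.034])
k=P((113,81),(0,32));print("knob",D.T@(k[0]-g.mean(0)+D@lg.mean(0)))
```

```text
[[ 0.603  -0.2072  0.1476]
 [ 0.6143 -0.1508  0.1458]
 [ 0.5461 -0.1386  0.1069]
 [ 0.5372 -0.175   0.111 ]] [np.float64(0.0001), np.float64(0.0), np.float64(0.0009), np.float64(0.001)]
[[ 6.316e-01 -6.630e-02  1.569e-01]
 [ 6.379e-01  5.400e-03  1.617e-01]
 [ 6.735e-01  6.000e-04  1.983e-01]
 [ 6.736e-01 -7.350e-02  1.903e-01]] [np.float64(0.0002), np.float64(0.0001), np.float64(0.0001), np.float64(0.0007)]
slope/yaw gate 29.353880066710257 -10.13903431889302 0.07940718851824685
yaw y 177.53753847693687 0.1464439242533677
yaw y 168.70177857149656 0.05749652997862057
yaw x -8.856627153823746 0.05258717454799325
o gate [[ 0.6315 -0.0294  0.1287]
 [ 0.633  -0.0323  0.1269]
 [ 0.6333 -0.0313  0.128 ]
 [ 0.6308 -0.0282  0.1322]] o well [ 0.63673894 -0.03059626  0.12736375]
knob [-0.11139691 -0.1810491   0.02649253]
```

```bash
cat >> h.py <<'E'
yaw=np.radians(-9.8);D=(R.from_euler("z",yaw)*R.from_euler("y",-np.pi/6)).as_matrix();o=np.array([.634,-.031,.126])
OT=D@np.diag([-1,1,-1])
def deck(X): return D.T@(np.asarray(X)-o)
def st():
    s=env.get_state();print("t",round(s["t"],2),"deck mm",(deck(s["tool_pos"])*1e3).round(1),"F deck",(D.T@s["ft_force"]).round(1),"gap",round(s["finger_gap"],2),"rot",(R.from_matrix(OT.T@s["orientation"]).as_rotvec()).round(3));return s
E
python3 - <<'E'
from h import *
st();plan(o+D@[.036,0,.065],OT,4)
E
```

```text
t 2.62 deck mm [  6.7  20.8 186.4] F deck [-0.8 -0.9  0. ] gap -0.0 rot [-0.005  0.005 -0.009]
rows 4 d [-0.0074 -0.0053  0.0303] r [ 0.0013 -0.0013  0.0024]
```

```bash
python3 inch.py '[[-0.0075,-0.005,0.03,0.001,-0.001,0.002,0],[-0.0075,-0.005,0.03,0.001,-0.001,0.002,0],[-0.007,-0.005,0.03,0.001,-0.001,0.002,0],[-0.007,-0.005,0.03,0.001,-0.001,0.002,0],[0,0,0,0,0,0,0]]'
python3 - <<'E'
from h import *
st();im=capture("wrist")[:,:,::-1].copy();cv2.imwrite("pics/w4.png",im)
E
```

```text
t: 3.25
tool_pos: [0.6305, -0.0317, 0.1984]
orientation: [[-0.856, 0.173, 0.488], [0.15, 0.985, -0.085], [-0.495, 0.001, -0.869]]
ft_force: [0.0, -0.7, 0.3]
finger_gap: -0.005
grasp_force: 0.0
t 3.25 deck mm [33.3 -1.3 64.4] F deck [ 0.3 -0.7  0.2] gap -0.01 rot [0.001 0.006 0.003]
```

View pics/w4.png

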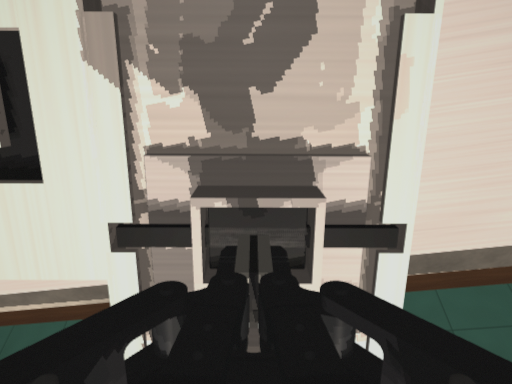

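The collar is centred at column 258, about 2.5 mm left of the tool. Its lower inner edge is at row 206 and the crossbar at row 236, which puts the well centre about 9 mm up-slope of the TCP. I'll descend into it.

```bash
python3 inch.py '[[-0.004,0.0025,0.012,0,0,0,0],[0,0,0.014,0,0,0,0],[0,0,0.008,0,0,0,0],[0,0,0.004,0,0,0,0],[0,0,0,0,0,0,0]]'; python3 -c "
from h import *
st()"
python3 inch.py '[[0,0,0.004,0,0,0,0],[0,0,0.004,0,0,0,0],[0,0,0,0,0,0,0]]';  python3 -c "
from h import *
st()"
```

```text
t: 3.92
tool_pos: [0.6544, -0.032, 0.1705]
orientation: [[-0.853, 0.171, 0.492], [0.148, 0.985, -0.085], [-0.5, 0.001, -0.866]]
ft_force: [0.0, 0.3, -0.2]
finger_gap: 0.003
grasp_force: 0.0
t 3.92 deck mm [39.8  2.4 28.4] F deck [-0.1  0.3 -0.1] gap 0.0 rot [-0.     0.     0.001]
t: 4.3
tool_pos: [0.6588, -0.0329, 0.1646]
orientation: [[-0.853, 0.171, 0.494], [0.148, 0.985, -0.085], [-0.501, 0.0, -0.865]]
ft_force: [-2.5, 0.9, 3.5]
finger_gap: -0.005
grasp_force: 2.5
t 4.3 deck mm [40.7  2.4 21.1] F deck [-0.6  0.4  4.3] gap -0.01 rot [-0.    -0.001  0.001]
```

```bash
python3 inch.py '[[0,0,0.003,0,0,0,0],[0,0,0.003,0,0,0,0],[0,0,0.002,0,0,0,0],[0,0,0,0,0,0,0]]';  python3 -c "
from h import *
st()"
```

```text
t: 4.8
tool_pos: [0.6614, -0.0333, 0.1604]
orientation: [[-0.855, 0.17, 0.491], [0.147, 0.985, -0.085], [-0.498, -0.0, -0.867]]
ft_force: [-26.0, 2.5, 24.9]
finger_gap: 0.0
grasp_force: 17.0
t 4.8 deck mm [40.9  2.4 16.1] F deck [-10.1  -2.   34.6] gap 0.0 rot [ 0.     0.002 -0.001]
```

```bash
python3 inch.py '[[0.003,0,-0.001,0,0,0,0],[0.004,0,0,0,0,0,0],[0.004,0,0,0,0,0,0],[0.004,0,0,0,0,0,0],[0,0,0,0,0,0,0]]';  python3 -c "
from h import *
st()"
```

```text
t: 5.42
tool_pos: [0.6514, -0.0315, 0.1548]
orientation: [[-0.849, 0.171, 0.5], [0.147, 0.985, -0.086], [-0.507, 0.0, -0.862]]
ft_force: [-7.7, 1.1, 13.5]
finger_gap: -0.001
grasp_force: 8.0
t 5.42 deck mm [29.3  2.5 16.3] F deck [-0.  -0.2 15.6] gap -0.0 rot [ 0.    -0.008  0.001]
```

```bash
python3 inch.py '[[0.005,0,0,0,0,0,0],[0.005,0,0,0,0,0,0],[0.005,0,0,0,0,0,0],[0.005,0,0,0,0,0,0],[0,0,0,0,0,0,0]]';  python3 - <<'E'
from h import *
s=st();im=capture("wrist")[:,:,::-1].copy();cv2.imwrite("pics/w5.png",im)
E
```

```text
t: 6.05
tool_pos: [0.6344, -0.0284, 0.1448]
orientation: [[-0.849, 0.171, 0.5], [0.147, 0.985, -0.086], [-0.507, 0.0, -0.862]]
ft_force: [-9.1, 2.3, 14.2]
finger_gap: 0.0
grasp_force: 8.8
t 6.05 deck mm [ 9.3  2.6 16.3] F deck [-1.   0.8 17. ] gap 0.0 rot [-0.    -0.008  0.001]
```

View pics/w5.png

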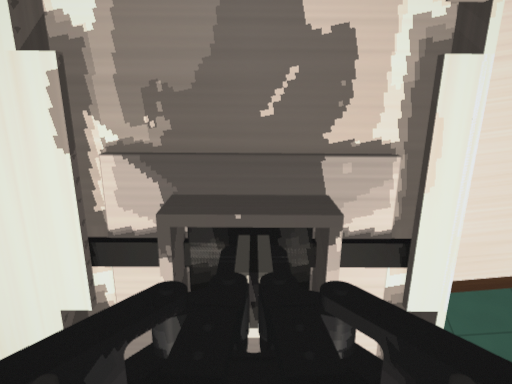

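The picture shows the crossbar (rows 240–266) has left the notch (row ~310), so the cover is sliding with the finger. I'll continue the slide.

```bash
python3 inch.py '[[0.01,0,0,0,0,0,0],[0.01,0,0,0,0,0,0],[0.01,0,0,0,0,0,0],[0.01,0,0,0,0,0,0],[0.01,0,0,0,0,0,0],[0.01,0,0,0,0,0,0],[0.01,0,0,0,0,0,0],[0.01,0,0,0,0,0,0]]';  python3 -c "
from h import *
st()"
python3 inch.py '[[0.004,0,0,0,0,0,0],[0.003,0,0,0,0,0,0],[0.003,0,0,0,0,0,0],[0,0,0,0,0,0,0]]';  python3 -c "
from h import *
st()"
```

```text
t: 7.1
tool_pos: [0.5674, -0.0164, 0.1054]
orientation: [[-0.847, 0.171, 0.503], [0.147, 0.985, -0.086], [-0.51, 0.001, -0.86]]
ft_force: [-7.4, 4.7, 19.2]
finger_gap: -0.0
grasp_force: 10.1
t 7.1 deck mm [-69.2   3.1  16.2] F deck [ 2.6  3.3 20.6] gap -0.0 rot [-0.001 -0.012  0.001]
t: 7.6
tool_pos: [0.5585, -0.0148, 0.1002]
orientation: [[-0.848, 0.17, 0.501], [0.147, 0.985, -0.086], [-0.508, 0.001, -0.861]]
ft_force: [-11.2, 5.5, 20.8]
finger_gap: -0.004
grasp_force: 11.7
t 7.6 deck mm [-79.7   3.1  16.2] F deck [ 0.   3.5 24. ] gap -0.0 rot [-0.001 -0.01   0.001]
```

```bash
python3 inch.py '[[0.003,0,0,0,0,0,0],[0.002,0,0,0,0,0,0],[0,0,0,0,0,0,0]]';  python3 -c "
from h import *
st()"
python3 inch.py '[[0.002,0,0,0,0,0,0],[0.002,0,0,0,0,0,0],[0,0,0,0,0,0,0]]';  python3 -c "
from h import *
st()"
```

```text
t: 7.98
tool_pos: [0.5546, -0.0141, 0.0979]
orientation: [[-0.848, 0.17, 0.502], [0.147, 0.985, -0.086], [-0.509, 0.001, -0.861]]
ft_force: [-9.6, 5.4, 20.3]
finger_gap: 0.0
grasp_force: 11.3
t 7.97 deck mm [-84.3   3.2  16.2] F deck [ 1.1  3.7 22.8] gap 0.0 rot [-0.001 -0.011  0.001]
t: 8.35
tool_pos: [0.5537, -0.0143, 0.0975]
orientation: [[-0.844, 0.171, 0.508], [0.147, 0.985, -0.088], [-0.516, 0.001, -0.857]]
ft_force: [-0.9, 3.3, 14.0]
finger_gap: 0.0
grasp_force: 6.5
t 8.35 deck mm [-85.2   2.8  16.3] F deck [ 5.8  3.1 12.8] gap 0.0 rot [-0.    -0.018  0.001]
```

```bash
python3 inch.py '[[0.003,0,0,0,0,0,0],[0.003,0,0,0,0,0,0],[0,0,0,0,0,0,0]]';  python3 -c "
from h import *
st()"
```

```text
t: 8.72
tool_pos: [0.549, -0.0141, 0.0948]
orientation: [[-0.844, 0.172, 0.509], [0.147, 0.985, -0.089], [-0.517, -0.0, -0.856]]
ft_force: [0.1, 1.5, 14.7]
finger_gap: -0.001
grasp_force: 6.1
t 8.72 deck mm [-90.6   2.2  16.3] F deck [ 7.3  1.5 12.8] gap -0.0 rot [ 0.001 -0.019  0.001]
```

```bash
python3 inch.py '[[0.003,0,0,0,0,0,0],[0.003,0,0,0,0,0,0],[0,0,0,0,0,0,0]]';  python3 -c "
from h import *
st()"
python3 inch.py '[[0,0,-0.01,0,0,0,0],[-0.005,0,-0.02,0,0,0,0],[-0.004,0,-0.03,0,0,0,0],[0,0,-0.03,0,0,0,0],[0,0,0,0,0,0,0]]'
python3 - <<'E'
from h import *
s=st();im=capture("wrist")[:,:,::-1].copy();cv2.imwrite("pics/w6.png",im)
E
```

```text
t: 9.1
tool_pos: [0.5457, -0.0137, 0.093]
orientation: [[-0.841, 0.172, 0.513], [0.147, 0.985, -0.09], [-0.521, -0.0, -0.854]]
ft_force: [7.0, 0.9, 10.9]
finger_gap: 0.0
grasp_force: 8.3
t 9.1 deck mm [-94.4   2.   16.4] F deck [11.3  2.1  6.1] gap 0.0 rot [ 0.001 -0.024  0.002]
t: 9.72
tool_pos: [0.5015, -0.0056, 0.1693]
orientation: [[-0.851, 0.171, 0.497], [0.148, 0.985, -0.086], [-0.505, 0.0, -0.863]]
ft_force: [0.2, 0.5, 0.3]
finger_gap: -0.001
grasp_force: 0.0
t 9.72 deck mm [-95.2   2.5 105. ] F deck [0.2 0.5 0.2] gap -0.0 rot [ 0.    -0.005  0.001]
```

View pics/w6.png

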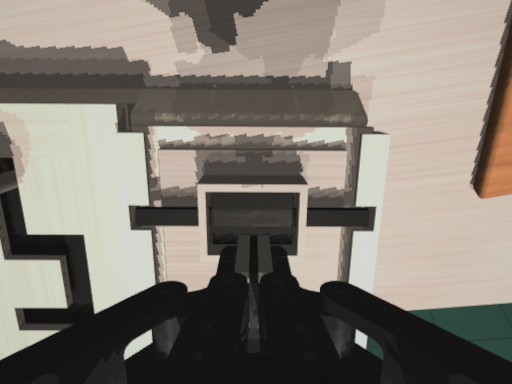

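The crossbar now sits in the lower notches (row 217, ends over both rails), and the cover's far edge is at the deck's lower end, so it is latched open. Next is the cheese.

Run:
```python
from h import *
plan([.43,.255,.19],yawR(np.radians(-27.5)),8)
```

```text
rows 8 d [ 0.017   0.0286 -0.0077] r [0.0102 0.0652 0.0376]
```

```bash
python3 inch.py '[[0.017,0.0286,-0.0077,0.01,0.065,0.0376,1],[0.017,0.0286,-0.0077,0.01,0.065,0.0376,1],[0.017,0.0286,-0.0077,0.01,0.065,0.0376,1],[0.017,0.0286,-0.0077,0.01,0.065,0.0376,1],[0.017,0.0286,-0.0077,0.01,0.065,0.0376,1],[0.017,0.0286,-0.0077,0.01,0.065,0.0376,1],[0.017,0.0286,-0.0077,0.01,0.065,0.0376,1],[0.017,0.0286,-0.0077,0.01,0.065,0.0376,1]]'
python3 inch.py '[[0,0,0,0,0,0,1],[0,0,0,0,0,0,1]]'
cat >> h.py <<'E'
def cheese(im):
    im=im.astype(int)
    m=((im[:,:,1]>110)&(im[:,:,1]-im[:,:,0]>45)&(abs(im[:,:,1]-im[:,:,2])<50)).astype(np.uint8)*255
    return cv2.minAreaRect(max(cv2.findContours(m,0,2)[0],key=cv2.contourArea))
E
python3 - <<'E'
from h import *
p=camera_params("wrist");im=capture("wrist")[:,:,::-1].copy();cv2.imwrite("pics/w7.png",im);np.savez("w7.npz",**p)
s=env.get_state();print(s["tool_pos"],s["orientation"].round(3))
a=np.load("w1.npz");r1,r7=cheese(cv2.imread("pics/w1.png")),cheese(im)
print(r1,r7,"tri",tri([(a,r1[0]),(p,r7[0])]))
X=onplane(p,r7[0],np.array([0,0,.062]),np.array([0,0,1.]));print(X)
q=[onplane(p,c,np.array([0,0,.062]),np.array([0,0,1.])) for c in cv2.boxPoints(r7)]
for i in range(4):
    e=q[i]-q[i-1];print(np.linalg.norm(e),np.degrees(np.arctan2(e[1],e[0])))
E
```

```text
t: 10.78
tool_pos: [0.4295, 0.2563, 0.1874]
orientation: [[-0.887, 0.462, -0.005], [0.462, 0.887, 0.001], [0.005, -0.002, -1.0]]
ft_force: [1.1, -0.6, -0.6]
finger_gap: 0.999
grasp_force: 0.0
t: 11.02
tool_pos: [0.4296, 0.2546, 0.1878]
orientation: [[-0.887, 0.461, -0.002], [0.461, 0.887, -0.0], [0.002, -0.001, -1.0]]
ft_force: [0.6, 0.4, 0.5]
finger_gap: 1.004
grasp_force: 0.0
[0.42957884 0.25438563 0.18805855] [[-0.887  0.461 -0.002]
 [ 0.461  0.887 -0.   ]
 [ 0.002 -0.001 -1.   ]]
((267.1921081542969, 199.41587829589844), (49.559532165527344, 83.48486328125), 19.23067283630371) ((274.5, 219.5), (85.0, 55.0), 90.0) tri (array([0.46259732, 0.25687859, 0.05989566]), np.float64(0.0006336874053402765))
[0.4624784  0.25735444 0.062     ]
0.0748255690229407 152.30036139888352
0.04413785454613518 62.60299589182245
0.07484853549453928 -25.269630937696284
0.047311549666974574 -117.36360704543635
```

View pics/w7.png

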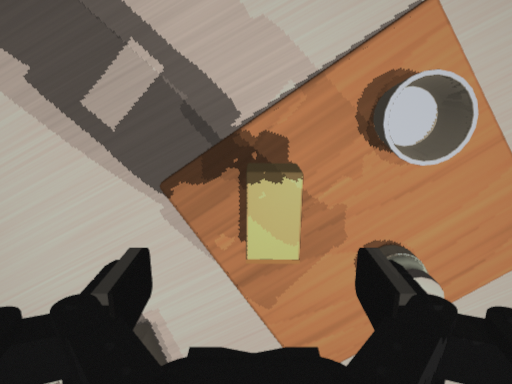

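The cheese lies square to the tool: its top face is centred at (274,218), with two-view height 0.060 against the stated 0.062. The jar at (410,265) and ramekin at (430,115) clear the fingers, so I'll go down and grip.

```bash
python3 inch.py '[[-0.014,0.009,0.02,0,0,0,1],[-0.014,0.0085,0.03,0,0,0,1],[0,0,0.03,0,0,0,1],[0,0,0.03,0,0,0,1],[0,0,0.025,0,0,0,1],[0,0,0.021,0,0,0,1],[0,0,0,0,0,0,1],[0,0,0,0,0,0,0.4]]' 50
python3 inch.py '[[0,0,0,0,0,0,0.3],[0,0,0,0,0,0,0.3],[0,0,0,0,0,0,0.3],[0,0,0,0,0,0,0.3]]' 50
```

```text
t: 12.08
tool_pos: [0.4635, 0.2577, 0.0344]
orientation: [[-0.887, 0.462, 0.001], [0.462, 0.887, 0.001], [-0.0, 0.002, -1.0]]
ft_force: [-0.2, 0.5, -0.2]
finger_gap: 0.818
grasp_force: 0.0
t: 12.58
tool_pos: [0.4642, 0.2583, 0.0352]
orientation: [[-0.887, 0.461, 0.002], [0.461, 0.887, 0.002], [-0.001, 0.003, -1.0]]
ft_force: [-0.1, -1.0, 5.6]
finger_gap: 0.53
grasp_force: 54.4
```

```bash
python3 inch.py '[[0,0,-0.03,0,0,0,0.3],[0,0,-0.04,0,0,0,0.3],[0,0,-0.05,0,0,0,0.3],[0,0,-0.05,0,0,0,0.3],[0,0,-0.03,0,0,0,0.3],[0,0,0,0,0,0,0.3]]' 50
python3 - <<'E'
from h import *
plan(o+D@[.057,0,.11],OT,8)
E
```

```text
t: 13.32
tool_pos: [0.4642, 0.2583, 0.2361]
orientation: [[-0.887, 0.461, 0.005], [0.461, 0.887, 0.003], [-0.003, 0.005, -1.0]]
ft_force: [-0.9, 0.1, -1.5]
finger_gap: 0.525
grasp_force: 53.7
rows 8 d [-0.0316 -0.027   0.0052] r [-0.0095 -0.0644 -0.0378]
```

```bash
python3 inch.py '[[-0.0316,-0.027,0.0052,-0.0095,-0.0644,-0.0378,0.3],[-0.0316,-0.027,0.0052,-0.0095,-0.0644,-0.0378,0.3],[-0.0316,-0.027,0.0052,-0.0095,-0.0644,-0.0378,0.3],[-0.0316,-0.027,0.0052,-0.0095,-0.0644,-0.0378,0.3],[-0.0316,-0.027,0.0052,-0.0095,-0.0644,-0.0378,0.3],[-0.0316,-0.027,0.0052,-0.0095,-0.0644,-0.0378,0.3],[-0.0316,-0.027,0.0052,-0.0095,-0.0644,-0.0378,0.3],[-0.0316,-0.027,0.0052,-0.0095,-0.0644,-0.0378,0.3]]' 50
python3 inch.py '[[0,0,0,0,0,0,0.3],[0,0,0,0,0,0,0.3]]' 50
python3 - <<'E'
from h import *
st();plan(o+D@[.057,0,.11],OT,1)
im=capture("wrist")[:,:,::-1].copy();cv2.imwrite("pics/w8.png",im)
E
```

```text
t: 14.32
tool_pos: [0.626, -0.0309, 0.2427]
orientation: [[-0.859, 0.169, 0.484], [0.146, 0.986, -0.086], [-0.491, -0.003, -0.871]]
ft_force: [0.6, 0.6, -1.8]
finger_gap: 0.529
grasp_force: 53.6
t: 14.58
tool_pos: [0.6258, -0.0297, 0.2439]
orientation: [[-0.859, 0.171, 0.483], [0.148, 0.985, -0.086], [-0.491, -0.002, -0.871]]
ft_force: [-0.8, 0.7, -2.3]
finger_gap: 0.527
grasp_force: 53.5
t 14.57 deck mm [ 5.180e+01 -1.000e-01  1.062e+02] F deck [-1.9  0.5 -1.5] gap 0.53 rot [ 0.002  0.011 -0.001]
rows 1 d [-0.0052  0.0001 -0.0038] r [-0.0022 -0.0108  0.0007]
```

View pics/w8.png

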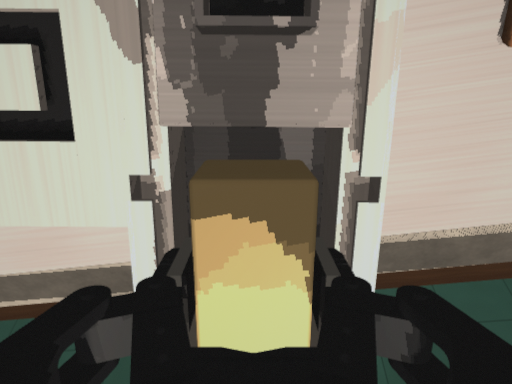

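The cheese hangs centred between the rails (columns 195–315 against 156–362), with its lower face above the mouth, whose lower edge is at row 127. I've now viewed 11 pictures, one over the limit of 10, so I'll look at no more and work by numbers.

```bash
python3 inch.py '[[-0.008,0.0025,0,-0.002,-0.011,0,0.3],[0,0,0.02,0,0,0,0.3],[0,0,0.03,0,0,0,0.3],[0,0,0.025,0,0,0,0.3],[0,0,0.02,0,0,0,0.3],[0,0,0.015,0,0,0,0.3],[0,0,0,0,0,0,0.3]]' 50
python3 -c "
from h import *
st()"
```

```text
t: 15.5
tool_pos: [0.6891, -0.0378, 0.1548]
orientation: [[-0.852, 0.169, 0.496], [0.145, 0.986, -0.086], [-0.503, -0.001, -0.864]]
ft_force: [-0.6, 1.0, -2.0]
finger_gap: 0.527
grasp_force: 53.5
t 15.5 deck mm [62.5  2.7 -2.8] F deck [-1.7  0.9 -1.3] gap 0.53 rot [ 0.    -0.004 -0.002]
```

```bash
python3 inch.py '[[0.003,0,0.012,0,0.003,0,0.3],[0,0,0.012,0,0,0,0.3],[0,0,0.006,0,0,0,0.3],[0,0,0,0,0,0,0.3]]' 50
python3 -c "
from h import *
st()"
python3 inch.py '[[0,0,0.004,0,0,0,0.3],[0,0,0,0,0,0,0.3]]' 50
python3 -c "
from h import *
st()"
```

```text
t: 16.0
tool_pos: [0.7016, -0.0407, 0.128]
orientation: [[-0.853, 0.169, 0.494], [0.146, 0.986, -0.086], [-0.502, -0.001, -0.865]]
ft_force: [0.4, -0.3, -2.1]
finger_gap: 0.526
grasp_force: 53.6
t 16.0 deck mm [ 60.1   2.  -32.4] F deck [-0.6 -0.3 -2.1] gap 0.53 rot [ 0.001 -0.002 -0.001]
t: 16.25
tool_pos: [0.7038, -0.041, 0.1253]
orientation: [[-0.852, 0.169, 0.495], [0.146, 0.986, -0.086], [-0.503, -0.001, -0.865]]
ft_force: [0.6, 0.5, -1.8]
finger_gap: 0.528
grasp_force: 53.6
t 16.25 deck mm [ 60.7   2.  -35.8] F deck [-0.5  0.6 -1.8] gap 0.53 rot [ 0.001 -0.003 -0.001]
```

```bash
python3 inch.py '[[0,0,0.003,0,0,0,0.3],[0,0,0,0,0,0,0.7],[0,0,0,0,0,0,0.72],[0,0,0,0,0,0,0.72],[0,0,-0.02,0,0,0,0.72],[0,0,-0.03,0,0,0,0.72],[0,0,-0.04,0,0,0,0.72],[0,0,-0.05,0,0,0,0.72]]' 50
python3 inch.py '[[0.02,0,-0.03,0,0,0,0],[0.03,0,0,0,0,0,0],[0.03,0,0,0,0,0,0],[0,0,0,0,0,0,0]]' 50
python3 - <<'E'
from h import *
st();p=camera_params("wrist");im=capture("wrist")[:,:,::-1].copy();cv2.imwrite("pics/w9.png",im);np.savez("w9.npz",**p)
r=im.astype(int);m=((r[:,:,1]-r[:,:,0]>35)&(r[:,:,1]>60)).astype(np.uint8)*255
c=max(cv2.findContours(m,0,2)[0],key=cv2.contourArea);b=cv2.minAreaRect(c);print(b,cv2.contourArea(c),cv2.boundingRect(c))
x,y,w,h=cv2.boundingRect(c)
for uv in((x,y+h/2),(x+w,y+h/2),(x+w/2,y),(x+w/2,y+h)):print((deck(onplane(p,uv,o+D@[0,0,-.014],D[:,2]))*1e3).round(1))
E
```

```text
t: 17.25
tool_pos: [0.635, -0.029, 0.2441]
orientation: [[-0.853, 0.169, 0.494], [0.146, 0.986, -0.086], [-0.502, -0.001, -0.865]]
ft_force: [1.3, -0.7, -0.2]
finger_gap: 0.724
grasp_force: 0.0
t: 17.75
tool_pos: [0.5511, -0.0144, 0.2279]
orientation: [[-0.853, 0.169, 0.493], [0.146, 0.986, -0.086], [-0.501, -0.001, -0.866]]
ft_force: [0.0, 0.1, -0.6]
finger_gap: 0.001
grasp_force: 0.0
t 17.75 deck mm [-22.3   2.3 130.5] F deck [-0.3  0.1 -0.5] gap 0.0 rot [ 0.    -0.001 -0.001]
((501.19305419921875, 62.56930923461914), (30.348634719848633, 126.46923065185547), 5.710593223571777) 2205.0 (480, 0, 32, 125)
[-118.1  180.9  -14. ]
[-118.1  206.   -14. ]
[-162.2  185.   -14. ]
[-69.8 202.7 -14. ]
```

Run:
```python
from h import *
p=np.load("w9.npz");im=cv2.imread("pics/w9.png");h=cv2.cvtColor(im,cv2.COLOR_BGR2HSV)
pr=[proj(p,o+D@np.array(c)) for c in((.0025,-.06,0),(.0025,.065,0),(.115,0,0))];print("mouth px",np.round(pr))
m=cv2.inRange(h,(17,90,30),(40,255,255));m[:,450:]=0
c=max(cv2.findContours(m,0,2)[0],key=cv2.contourArea);x,y,w,hh=cv2.boundingRect(c);print(cv2.contourArea(c),(x,y,w,hh))
for uv in((x,y+hh/2),(x+w,y+hh/2),(x+w/2,y),(x+w/2,y+hh)):print((deck(onplane(p,uv,o+D@[0,0,-.014],D[:,2]))*1e3).round(1))
for r in range(140,260,10):print(r,[h[r,cc].tolist() for cc in(180,220,250,280,320)])
```

```text
mouth px [[179. 213.]
 [327. 213.]
 [250. 328.]]
44.5 (227, 217, 11, 29)
[ 24.6 -20.9 -14. ]
[ 24.6 -11.  -14. ]
[ 10.9 -15.7 -14. ]
[ 38.7 -16.1 -14. ]
140 [[13, 38, 195], [15, 37, 55], [13, 32, 55], [17, 32, 55], [13, 37, 200]]
150 [[13, 38, 201], [13, 38, 201], [13, 37, 199], [13, 36, 203], [14, 35, 203]]
160 [[13, 38, 197], [14, 38, 196], [13, 38, 197], [12, 37, 199], [14, 38, 203]]
170 [[13, 38, 201], [13, 38, 200], [14, 38, 201], [14, 38, 203], [15, 35, 204]]
180 [[13, 38, 196], [12, 38, 196], [13, 39, 198], [13, 38, 201], [13, 36, 204]]
190 [[13, 37, 202], [13, 37, 200], [13, 38, 200], [13, 38, 203], [14, 38, 204]]
200 [[13, 39, 198], [13, 38, 199], [12, 37, 200], [14, 38, 203], [14, 35, 204]]
210 [[12, 38, 195], [12, 37, 198], [14, 38, 202], [14, 35, 204], [17, 33, 204]]
220 [[12, 38, 67], [9, 28, 64], [32, 82, 211], [13, 34, 91], [15, 35, 59]]
230 [[15, 37, 69], [13, 28, 64], [32, 80, 210], [10, 33, 70], [11, 35, 59]]
240 [[14, 41, 69], [13, 28, 64], [0, 10, 25], [12, 24, 53], [15, 35, 59]]
250 [[14, 39, 72], [10, 29, 52], [30, 27, 19], [120, 12, 21], [15, 35, 59]]
```

```bash
python3 inch.py '[[0.029,0,0.02,0,0,0,0],[0.028,0,0.03,0,0,0,0],[0,0,0.025,0,0,0,0],[0,0,0.015,0,0,0,0],[0,0,0.01,0,0,0,0],[0,0,0,0,0,0,0]]'
python3 -c "
from h import *
st()"
python3 inch.py '[[0,0,0.004,0,0,0,0],[0,0,0.003,0,0,0,0],[0,0,0.003,0,0,0,0],[0,0,0.003,0,0,0,0],[0,0,0,0,0,0,0]]'
python3 -c "
from h import *
st()"
```

```text
t: 18.55
tool_pos: [0.5547, -0.0155, 0.1145]
orientation: [[-0.852, 0.169, 0.495], [0.146, 0.986, -0.086], [-0.503, -0.001, -0.865]]
ft_force: [0.7, 0.4, 0.1]
finger_gap: 0.001
grasp_force: 0.0
t 18.55 deck mm [-75.8   1.8  30.4] F deck [ 0.6  0.5 -0.2] gap 0.0 rot [ 0.001 -0.003 -0.001]
t: 19.18
tool_pos: [0.5609, -0.0164, 0.1039]
orientation: [[-0.851, 0.169, 0.497], [0.146, 0.986, -0.086], [-0.504, -0.001, -0.864]]
ft_force: [-3.1, -0.7, 5.5]
finger_gap: -0.0
grasp_force: 3.2
t 19.18 deck mm [-75.6   1.9  18.1] F deck [ 0.2 -1.2  6.2] gap -0.0 rot [ 0.001 -0.005 -0.001]
```

```bash
python3 inch.py '[[0,0,0.003,0,0,0,0],[0,0,0,0,0,0,0]]'
python3 -c "
from h import *
st()"
python3 inch.py '[[-0.003,0,0,0,0,0,0],[-0.004,0,0,0,0,0,0],[-0.004,0,0,0,0,0,0],[-0.005,0,0,0,0,0,0],[-0.006,0,0,0,0,0,0],[-0.006,0,0,0,0,0,0],[0,0,0,0,0,0,0]]'
python3 -c "
from h import *
st()"
```

```text
t: 19.42
tool_pos: [0.5625, -0.0167, 0.1027]
orientation: [[-0.851, 0.169, 0.497], [0.145, 0.986, -0.087], [-0.504, -0.002, -0.864]]
ft_force: [-12.1, 0.4, 15.3]
finger_gap: 0.001
grasp_force: 9.6
t 19.43 deck mm [-74.7   1.9  16.3] F deck [-2.7 -1.7 19.2] gap 0.0 rot [ 0.001 -0.005 -0.002]
t: 20.3
tool_pos: [0.5861, -0.0209, 0.1165]
orientation: [[-0.852, 0.169, 0.496], [0.145, 0.986, -0.087], [-0.504, -0.002, -0.864]]
ft_force: [-11.9, -0.6, 14.3]
finger_gap: -0.005
grasp_force: 8.8
t 20.3 deck mm [-47.1   1.7  16.3] F deck [-3.  -2.6 18.2] gap -0.01 rot [ 0.001 -0.004 -0.002]
```

```bash
python3 inch.py '[[-0.01,0,0,0,0,0,0],[-0.01,0,0,0,0,0,0],[-0.01,0,0,0,0,0,0],[-0.01,0,0,0,0,0,0],[-0.01,0,0,0,0,0,0],[-0.01,0,0,0,0,0,0],[-0.01,0,0,0,0,0,0],[-0.01,0,0,0,0,0,0]]'
python3 inch.py '[[-0.004,0,0,0,0,0,0],[-0.004,0,0,0,0,0,0],[-0.003,0,0,0,0,0,0],[0,0,0,0,0,0,0]]'
python3 -c "
from h import *
st()"
```

```text
t: 21.3
tool_pos: [0.653, -0.033, 0.1558]
orientation: [[-0.854, 0.169, 0.493], [0.145, 0.986, -0.087], [-0.5, -0.003, -0.866]]
ft_force: [-12.6, -2.0, 11.4]
finger_gap: 0.0
grasp_force: 8.0
t: 21.8
tool_pos: [0.6627, -0.0348, 0.1616]
orientation: [[-0.853, 0.169, 0.494], [0.145, 0.986, -0.087], [-0.502, -0.003, -0.865]]
ft_force: [-10.6, -2.2, 9.8]
finger_gap: -0.001
grasp_force: 6.8
t 21.8 deck mm [42.9  1.2 16.3] F deck [-3.8 -4.  13.5] gap -0.0 rot [ 0.002 -0.002 -0.002]
```

```bash
python3 inch.py '[[-0.003,0,0,0,0,0,0],[-0.003,0,0,0,0,0,0],[0,0,0,0,0,0,0]]'
python3 -c "
from h import *
st()"
python3 inch.py '[[-0.003,0,0,0,0,0,0],[-0.003,0,0,0,0,0,0],[0,0,0,0,0,0,0]]'
python3 -c "
from h import *
st()"
```

```text
t: 22.18
tool_pos: [0.6678, -0.0357, 0.1645]
orientation: [[-0.853, 0.169, 0.494], [0.145, 0.986, -0.087], [-0.502, -0.003, -0.865]]
ft_force: [-10.7, -2.8, 10.0]
finger_gap: -0.003
grasp_force: 6.8
t 22.18 deck mm [48.8  1.1 16.3] F deck [-3.7 -4.6 13.7] gap -0.0 rot [ 0.002 -0.002 -0.002]
t: 22.55
tool_pos: [0.6687, -0.0358, 0.1648]
orientation: [[-0.86, 0.168, 0.483], [0.145, 0.986, -0.085], [-0.49, -0.004, -0.872]]
ft_force: [-27.1, -1.7, 17.1]
finger_gap: -0.0
grasp_force: 13.6
t 22.55 deck mm [49.7  1.2 16.1] F deck [-14.3  -6.3  28. ] gap -0.0 rot [ 0.002  0.011 -0.004]
```

```bash
python3 inch.py '[[0,0,-0.006,0,0,0,0],[0.004,0,-0.01,0,0,0,0],[0.004,0,-0.02,0,0,0,0],[0,0,-0.04,0,0,0,0],[0.02,0,-0.05,0,0,0,0],[0.03,0,-0.03,0,0,0,0],[0.03,0,0,0,0,0,0],[0,0,0,0,0,0,0]]'
python3 - <<'E'
from h import *
st();p=camera_params("wrist");im=capture("wrist")[:,:,::-1].copy();cv2.imwrite("pics/w10.png",im);np.savez("w10.npz",**p)
print("cover crossbar expected px",[proj(p,o+D@np.array([.0425,y,.02])).round(1).tolist() for y in(-.085,-.05,.055,.09)])
g=cv2.cvtColor(im,cv2.COLOR_BGR2GRAY)
for y in(-.077,-.05,.055,.082):
    u,v=proj(p,o+D@np.array([.0425,y,.02])).round().astype(int)
    print(y,u,v,[int(x) for x in g[v-24:v+26:2,u]])
# crossing-end feature: notches at open position now (should be empty)
E
```

```text
t: 23.55
tool_pos: [0.5193, -0.0087, 0.2554]
orientation: [[-0.853, 0.169, 0.494], [0.146, 0.986, -0.085], [-0.501, -0.001, -0.865]]
ft_force: [0.8, 1.0, 0.5]
finger_gap: 0.001
grasp_force: 0.0
t 23.55 deck mm [-36.5   2.4 170.4] F deck [0.8 1.1 0.2] gap 0.0 rot [ 0.    -0.001 -0.002]
cover crossbar expected px [[159.7, 260.9], [196.9, 260.9], [308.7, 261.1], [345.9, 261.2]]
-0.077 168 261 [174, 174, 174, 173, 174, 174, 174, 174, 141, 14, 35, 36, 36, 36, 35, 38, 55, 119, 173, 173, 173, 174, 73, 16, 19]
-0.05 197 261 [153, 100, 94, 84, 60, 57, 59, 59, 47, 13, 36, 38, 39, 38, 39, 37, 99, 101, 102, 103, 101, 100, 101, 102, 101]
0.055 309 261 [163, 157, 101, 86, 77, 58, 59, 59, 56, 19, 29, 40, 39, 41, 41, 41, 128, 166, 162, 163, 163, 165, 164, 165, 166]
0.082 337 261 [174, 174, 174, 174, 174, 174, 174, 174, 174, 67, 27, 37, 38, 38, 39, 39, 44, 50, 167, 175, 174, 174, 43, 15, 16]
```

```bash
python3 inch.py '[[0.004,-0.038,-0.005,0,0,0,0.7],[0.004,-0.038,-0.005,0,0,0,0.7],[0.004,-0.038,-0.005,0,0,0,0.7],[0.003,-0.038,-0.005,0,0,0,0.7],[0,0,0,0,0,0,0.7],[0,0,0,0,0,0,0.7]]'
python3 - <<'E'
from h import *
st();p=camera_params("wrist");im=capture("wrist")[:,:,::-1].copy();cv2.imwrite("pics/w11.png",im);np.savez("w11.npz",**p)
g=cv2.GaussianBlur(cv2.cvtColor(im,cv2.COLOR_BGR2GRAY),(3,3),0)
for th in(30,60):
  for c in cv2.findContours((g<th).astype(np.uint8)*255,cv2.RETR_LIST,2)[0]:
    if 300<cv2.contourArea(c)<15000:print(th,cv2.contourArea(c),cv2.approxPolyDP(c,4,True)[:,0].tolist())
for n,pt in dict(knob=(-.1,-.17,.076),base=(-.115,-.17,.016),inner=(.01,-.12,.016),c1=(-.07,-.12,.016),pocket=(.01,-.18,.016)).items():print(n,proj(p,o+D@np.array(pt)).round(1))
E
```

```text
t: 24.35
tool_pos: [0.4733, -0.1555, 0.2671]
orientation: [[-0.852, 0.17, 0.495], [0.146, 0.985, -0.086], [-0.503, -0.001, -0.865]]
ft_force: [0.1, 0.6, 0.3]
finger_gap: 0.702
grasp_force: 0.0
t 24.35 deck mm [ -48.3 -150.   190.8] F deck [0.1 0.6 0.3] gap 0.7 rot [ 0.    -0.003 -0.001]
30 1910.5 [[396, 318], [434, 327], [435, 346], [443, 349], [434, 355], [434, 368], [391, 359]]
30 344.5 [[452, 257], [451, 267], [484, 268], [486, 261]]
30 509.0 [[224, 155], [225, 169], [265, 169], [259, 156]]
30 803.5 [[285, 153], [282, 215], [225, 215], [226, 228], [283, 228]]
30 1332.5 [[223, 89], [212, 98], [210, 116], [225, 133], [242, 132], [248, 116], [242, 89]]
30 2174.5 [[14, 56], [0, 58], [0, 118], [5, 132], [14, 115], [45, 90], [38, 70]]
60 303.5 [[397, 293], [400, 288], [430, 290], [423, 301]]
60 2606.0 [[0, 194], [0, 258], [29, 282], [20, 260], [34, 272], [27, 252], [39, 264], [31, 244], [45, 242], [48, 230], [29, 206]]
60 4732.0 [[223, 87], [208, 109], [213, 123], [223, 130], [224, 170], [267, 173], [266, 213], [225, 214], [225, 230], [282, 231], [286, 152], [243, 150], [249, 104], [243, 88]]
60 2391.0 [[16, 55], [0, 56], [0, 139], [14, 117], [36, 104], [46, 90], [39, 70]]
60 2834.0 [[195, 33], [195, 41], [321, 42], [322, 35], [306, 31], [309, 17], [265, 18], [264, 9], [230, 8], [243, 9], [242, 17], [217, 16], [214, 31]]
knob [225.8 121.2]
base [230.7  99.8]
inner [283.2 230.5]
c1 [285.3 150.1]
pocket [222.7 230.4]
```

Run:
```python
from h import *
a,b=np.load("w2.npz"),np.load("w11.npz")
X,e=tri([(a,(112,80)),(b,(228.5,109))]);print("tri",(deck(X)*1e3).round(1),e)
print("plane76",(deck(onplane(b,(228.5,109),o+D@[0,0,.076],D[:,2]))*1e3).round(1))
```

```text
tri [-108.5 -168.6   65.9] 6.078244258851379e-06
plane76 [-108.8 -167.8   76. ]
```

```bash
python3 inch.py '[[0.03,-0.01,0.02,0,0,0,0.7],[0.03,-0.0085,0.03,0,0,0,0.7],[0,0,0.03,0,0,0,0.7],[0,0,0.03,0,0,0,0.7],[0,0,0.025,0,0,0,0.7],[0,0,0.015,0,0,0,0.7],[0,0,0,0,0,0,0.7]]'
python3 -c "
from h import *
st()"
python3 inch.py '[[0,0,0,0,0,0,0.2],[0,0,0,0,0,0,0.2],[0,0,0,0,0,0,0.2],[0,0,0,0,0,0,0.2],[0,0,0,0,0,0,0.2]]' 25
python3 -c "
from h import *
st()"
```

```text
t: 25.28
tool_pos: [0.4928, -0.176, 0.1057]
orientation: [[-0.854, 0.167, 0.493], [0.145, 0.986, -0.083], [-0.5, 0.0, -0.866]]
ft_force: [0.4, 0.7, -0.0]
finger_gap: 0.697
grasp_force: 0.0
t 25.27 deck mm [-109.3 -166.9   39.6] F deck [ 0.2  0.7 -0.2] gap 0.7 rot [-0.002 -0.    -0.003]
t: 25.9
tool_pos: [0.4931, -0.178, 0.1081]
orientation: [[-0.852, 0.169, 0.496], [0.145, 0.986, -0.087], [-0.504, -0.002, -0.864]]
ft_force: [-3.2, 2.4, 6.0]
finger_gap: 0.367
grasp_force: 25.1
t 25.9 deck mm [-107.5 -168.9   41.4] F deck [-0.1  1.8  7. ] gap 0.37 rot [ 0.001 -0.004 -0.002]
```

```bash
python3 inch.py '[[-0.008,0,0,0,0,0,0.2],[-0.012,0,0,0,0,0,0.2],[-0.012,0,0,0,0,0,0.2],[-0.012,0,0,0,0,0,0.2],[-0.004,0,0,0,0,0,0.2],[0,0,0,0,0,0,0.2]]' 25
python3 -c "
from h import *
st()"
```

```text
t: 26.65
tool_pos: [0.534, -0.1854, 0.1321]
orientation: [[-0.851, 0.17, 0.496], [0.145, 0.986, -0.088], [-0.504, -0.002, -0.864]]
ft_force: [-3.7, 1.0, 4.9]
finger_gap: 0.366
grasp_force: 25.5
t 26.65 deck mm [ -59.5 -169.1   41.5] F deck [-0.8  0.3  6.1] gap 0.37 rot [ 0.002 -0.005 -0.002]
```

```bash
python3 inch.py '[[0,0.01,0,0,0,0,0.2],[0,0.01,0,0,0,0,0.2],[0,0.01,0,0,0,0,0.2],[0,0.01,0,0,0,0,0.2],[0,0,0,0,0,0,0.2]]' 25
python3 -c "
from h import *
st()"
```

```text
t: 27.28
tool_pos: [0.5408, -0.1438, 0.1316]
orientation: [[-0.852, 0.168, 0.496], [0.145, 0.986, -0.085], [-0.503, -0.0, -0.864]]
ft_force: [-2.5, 1.8, 7.6]
finger_gap: 0.367
grasp_force: 25.7
t 27.27 deck mm [ -60.1 -127.    41.2] F deck [1.4 1.4 8. ] gap 0.37 rot [-0.001 -0.003 -0.002]
```

```bash
python3 inch.py '[[-0.01,-0.002,0,0,0,0,0.2],[-0.013,0,0,0,0,0,0.2],[-0.013,0,0,0,0,0,0.2],[-0.013,0,0,0,0,0,0.2],[-0.011,0,0,0,0,0,0.2],[0,0,0,0,0,0,0.2]]' 25
python3 -c "
from h import *
st()"
```

```text
t: 28.02
tool_pos: [0.5916, -0.1548, 0.1617]
orientation: [[-0.852, 0.168, 0.495], [0.145, 0.986, -0.085], [-0.502, -0.0, -0.865]]
ft_force: [-2.6, 1.3, 6.2]
finger_gap: 0.367
grasp_force: 25.7
t 28.02 deck mm [-1.000e-01 -1.292e+02  4.120e+01] F deck [0.7 0.8 6.8] gap 0.37 rot [-0.001 -0.003 -0.002]
```

```bash
python3 inch.py '[[0,-0.01,0,0,0,0,0.2],[0,-0.01,0,0,0,0,0.2],[0,-0.01,0,0,0,0,0.2],[0,-0.01,0,0,0,0,0.2],[0,-0.001,0,0,0,0,0.2],[0,0,0,0,0,0,0.2]]' 25
python3 -c "
from h import *
st()"
```

```text
t: 28.78
tool_pos: [0.5842, -0.1956, 0.1617]
orientation: [[-0.852, 0.169, 0.495], [0.146, 0.986, -0.085], [-0.502, -0.0, -0.865]]
ft_force: [-3.6, 0.9, 7.3]
finger_gap: 0.367
grasp_force: 25.7
t 28.77 deck mm [  -0.4 -170.7   41.4] F deck [0.5 0.3 8.2] gap 0.37 rot [-0.001 -0.003 -0.001]
```

```bash
python3 inch.py '[[0,0,0,0,0,0,0.7],[0,0,0,0,0,0,0.7],[0,0,0,0,0,0,0.7],[0,0,-0.02,0,0,0,0.7],[0,0,-0.04,0,0,0,0.7],[0,0,-0.05,0,0,0,0.7],[0.02,0.02,-0.05,0,0,0,0.7],[0.02,0.03,0,0,0,0,0.7]]'
python3 inch.py '[[0.02,0.03,0,0,0,0,0.7],[0,0,0,0,0,0,0.7]]'
python3 - <<'E'
from h import *
st();p=camera_params("wrist");im=capture("wrist")[:,:,::-1].copy();cv2.imwrite("pics/w12.png",im)
g=cv2.cvtColor(im,cv2.COLOR_BGR2GRAY)
for y in(-.077,-.05,.055,.082):
    u,v=proj(p,o+D@np.array([.0425,y,.02])).round().astype(int)
    print(y,u,v,[int(x) for x in g[v-24:v+26:3,u]])
print("knob exp",[proj(p,o+D@np.array([0,-.17,z])).round() for z in(.016,.076)])
for c in cv2.findContours((cv2.GaussianBlur(g,(3,3),0)<35).astype(np.uint8)*255,cv2.RETR_LIST,2)[0]:
    if 400<cv2.contourArea(c)<6000:print(cv2.contourArea(c),cv2.boundingRect(c))
for n in("scene","top"):
    q=camera_params(n);i=capture(n);i0=cv2.imread(f"pics/{n}0.png")[:,:,::-1]
    for k,X in dict(mill=(.48,-.422,.11),jar=(.573,.329,.068),ram=(.441,.397,.04)).items():
        u,v=proj(q,np.array(X)).round().astype(int);s=np.s_[v-9:v+10,u-9:u+10];print(n,k,np.abs(i[s].astype(int)-i0[s]).mean().round(1))
E
```

```text
t: 29.78
tool_pos: [0.4798, -0.1283, 0.2847]
orientation: [[-0.848, 0.172, 0.502], [0.146, 0.985, -0.091], [-0.51, -0.004, -0.86]]
ft_force: [0.8, -0.1, -0.4]
finger_gap: 0.704
grasp_force: 0.0
t: 30.02
tool_pos: [0.4664, -0.0931, 0.2681]
orientation: [[-0.853, 0.167, 0.494], [0.144, 0.986, -0.084], [-0.501, -0.001, -0.865]]
ft_force: [-0.2, 0.7, 0.1]
finger_gap: 0.703
grasp_force: 0.0
t 30.02 deck mm [-62.9 -89.7 200.4] F deck [-0.2  0.6  0.3] gap 0.7 rot [-0.001 -0.001 -0.003]
-0.077 264 271 [175, 174, 174, 175, 174, 174, 59, 44, 43, 43, 49, 109, 174, 174, 174, 173, 174]
-0.05 290 271 [160, 136, 92, 73, 58, 58, 21, 40, 41, 42, 57, 101, 101, 98, 100, 99, 97]
0.055 391 271 [154, 156, 95, 81, 58, 59, 49, 26, 32, 33, 32, 158, 153, 15, 16, 16, 17]
0.082 417 271 [170, 170, 170, 170, 171, 170, 143, 23, 31, 31, 33, 50, 170, 171, 170, 170, 169]
knob exp [array([174., 231.]), array([158., 257.])]
671.5 (142, 239, 36, 53)
1771.5 (159, 107, 62, 109)
scene mill 12.3
scene jar 20.4
scene ram 20.6
top mill 5.3
top jar 7.1
top ram 7.8
```

```bash
python3 -c "
from plant import env, job, capture, camera_params
print(job.job_done())"
```

```text
the job is handed in; nothing more can be done
None
```

I handed the job in at about 30 s with the cheese in the hopper, the cover latched shut, the knob in the end pocket and everything let go; the final checks used image and force measurements only, no verdict was shown, and I viewed 11 pictures, one over the limit of 10.

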